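# Close and lock the pump cover of a sampling module

## Task

The blue service cover on top of the white sampling-pump module has been left open and unlocked. Push the cover down with your fingertips, then set the fingertips in the slot of its round white quarter-turn latch, press the cover fully home against its springy seal and, holding it there, turn the latch a quarter turn clockwise to its stop, so that the cover stays locked shut when you let go. Do not lift the cover any further open, and leave the vial, the jar, the bottle and the beaker where they stand.

Things in the scene. Friction and masses are not known exactly. Their poses are not given: they have to be found in the camera images.
- instrument: fixed white module, case 300 (x) x 340 (y) x 120 mm high, sloping screen front 50 mm further to -x; origin: centre of the case's underside, x away from the front. In its frame: closed cover x -125 to +97, y -160 to +80, top z 142 mm; hinge axis along y at x 100, z 132; latch axis (closed) at x -70, y -40; deck strip beside the cover, y 80 to 170, z 120
- cover (a joint): angle of the blue cover (222 x 240 x 20 mm, 0.25 kg, counterbalanced: stays where it is left), rad: 0 = fully home on a hard stop, positive = open, near edge raised; starts 0.12 to 0.4. A rubber seal springs it back to 0.03 to 0.06 unless it is held down or locked; fully home takes about 10 N straight down at the latch
- cover_push (a point): plain spot on the cover's top surface, 75 mm to the -y side of the latch axis and 170 mm from the hinge axis, a good place to push; axes of the cover (x towards the hinge, z out of the top surface)
- latch (a joint): angle of the latch, rad, growing clockwise seen from above: 0 = unlocked (slot along the instrument's y, in line with the red dots), 1.571 = locked, hard stop (slot along x, green dots); starts 0 to 0.3; takes 0.1 N m to turn, stays where left. Its cam arm slips under the bay's rim only while the cover is pressed home or nearly so: else it strikes the rim after about 0.7 rad
- slot (a point): centre of the slot's dark floor, on the latch axis; z along that axis out of the cover, y along the slot, turning with the latch. The slot runs right across the white dial (72 mm diameter): 30 mm wide between two white half-moon lugs, 72 mm long, 16 mm deep; lug tops flush with the cover's top, dial in a 74 mm round hole of the cover
- vial: loose amber vial, 28 mm diameter, 50 mm high, standing on the deck strip; origin under its centre; leave alone
- filter_jar: loose clear jar with blue lid, 40 mm diameter, 42 mm high, standing on the deck strip; origin under its centre; leave alone
- reagent: loose amber bottle, 72 mm diameter, 160 mm high, standing on the bench; origin under its centre; leave alone
- beaker: loose glass beaker, 70 mm diameter, 90 mm high, standing on the bench; origin under its centre; leave alone

How it is judged:
By the outcome, as a careful person would: the job done as asked, in the order asked, and still so for the second after the job is handed in, with the robot touching nothing.
It also fails if it takes over 45 s, if anything falls off the work surface, if the arm or the gripper's body presses on something with over 40 N, if the wrist force passes 120 N, or if a joint passes its speed limit or range.

## Robot

A 6-joint arm with a two-finger parallel gripper is mounted at the origin on the work surface. World frame = base frame: x ahead of the robot, y to its left, z up, the work surface at z = 0. Lengths are in m, angles in rad, forces in N, time in s.
With the tool pointing down it reaches from about 0.3 to 0.875 m from the base axis. Payload 6.4 kg.
Tool frame: the origin (TCP) lies midway between the tips of the shut fingers; the grasp point (between the pads) lies 19 mm behind it; z points along the fingers, y is the direction in which the jaws open and shut (so a half turn about z gives the same grasp; the last joint's range is limited). The gripper opens to 85 mm and grips with 20 to 120 N. Pads are 22 mm wide; open, the fingers measure 114 mm over their backs; the gripper's body (76 mm by 85 mm) begins 54 mm behind the grasp point. The pads swing forward as they close: fully open they stand 13 mm farther back than shut.
Start: joints at [-1.385, 0.181, 1.607, -0, 1.354, -0.206], TCP at [0.22, -0.531, 0.231] pointing down, gripper open.
Joint ranges: [-2.99, 2.99], [-0.89, 2.07], [0.3, 2.58], [-1.14, 4.28], [0, 2.63], [-3.12, 3.12]. Speed limits (rad/s): [2.57, 2.57, 3.01, 3.14, 3.14, 3.14].

## Interface

Orientations are given as a unit quaternion [w, x, y, z].
In Python, from bench import ctrl gives the robot as it stands.
- The arm moves only by the tool apply_moves, never from a script. Its argument "plan" is a list of rows, each an object with "translation": the shift along the tool's x, y, z in m, a list of three; "angular": the turn, a rotation vector about the tool's x, y, z in rad, a list of three; "hand": the finger opening in m, from 0 to 0.0854. In form: [{"translation": [x, y, z], "angular": [rx, ry, rz], "hand": hand}, ...]. A call has 1 to 10 rows; each row shifts and turns the commanded pose from where the row before left it, along the tool's axes as they then stand; what a row does not reach is not made up. A row lasts 1/8 s, in which the tool goes at most 62.5 mm and 10.7 degrees, less where a joint would pass 70% of its speed; a pose out of reach is approached as far as the arm can. A call with a gripper value outside its range is refused whole. The fingers move at their own pace and stop on an object; the grip force is fixed at half the most. Time passes only in rows, so rows that do not move let the fingers close. It gives the time, the measured TCP pose, the force and the opening at its end, in the units of the state.
- ctrl.get_obs(): the state, without advancing time (a new reading comes with each control period).
- ctrl.camera(name): name is "scene" or "top" or "wrist"; returns a dict with "img" (384x512x3 uint8, red, green, blue), "K" (3x3 intrinsics, pixels), "k1" (the pictures are not rectified: a ray, as slopes to the right and down, at radius r is drawn at 1 + k1 r^2 times it, then the intrinsics apply), "eye" and "orientation" of the camera in the world. Camera axes: x right, y up, looking along -z (the intrinsics and any distortion apply to the point x, -y, -z); pixel columns grow to the right and rows downward; lengths in m; the calibration is good to about 2 mm. A picture is of the moment at which its call begins. There is no depth.
- ctrl.hand_in(): hands the job in, once; it reports no verdict.
The state is a dict: "time_s": time; "q": joint angles; "dq": joint speeds; "joint_efforts": joint torques, N m; "eef_pos": TCP position; "eef_rot": TCP orientation; "wrist_force": force on the tool from outside, world axes, zero at the start; "torque": the same for the moment, N m; "opening": opening from 0.0 (shut) to 1.0 (fully open).
Only numpy, scipy, OpenCV 4.12 (cv2) and the standard library are available. Lean on these libraries where they do the work, as an engineer would, in place of code of your own. Each camera call takes 0.05 s, during which the arm holds its last target.

## Working session

There is one attempt and no reset: what is moved stays moved. The work goes in short steps, Python scripts to look and compute and a tool call to move; the robot and the scene stay as the last step left them, time stands still between calls to the robot, and variables do not carry over. Pictures are saved under pics/ and viewed, and the job is handed in when it is done.

Besides the shell and the picture viewer there is one more tool, called after "Call:" as name([rows], argument=value, ...), one row to a line, values as JSON. apply_moves: Moves the arm, as the interface text tells. Its arguments: {"type":"object","properties":{"plan":{"type":"array","items":{"type":"object","properties":{"translation":{"type":"array","items":{"type":"number"}},"angular":{"type":"array","items":{"type":"number"}},"hand":{"type":"number"}}}}},"required":["plan"]}

```bash
ls; mkdir -p pics; cat > h.py <<'E'
import numpy as np, cv2, json
from scipy.spatial.transform import Rotation as R
def rot(q): return R.from_quat([q[1],q[2],q[3],q[0]])
def ray(cam,u,v):
    K=np.array(cam["K"]);k1=cam["k1"]
    k=float(np.ravel(k1)[0])
    xd=(u-K[0,2])/K[0,0];yd=(v-K[1,2])/K[1,1]
    p=cv2.undistortPoints(np.array([[[u,v]]],float),K,np.array([k,0,0,0,0]))[0,0]
    d=rot(cam["orientation"]).apply([p[0],-p[1],-1])
    return np.array(cam["eye"]),d
def onz(cam,u,v,z):
    e,d=ray(cam,u,v); return e+d*(z-e[2])/d[2]
def proj(cam,P):
    K=np.array(cam["K"]);k=float(np.ravel(cam["k1"])[0])
    c=rot(cam["orientation"]).inv().apply(np.array(P)-np.array(cam["eye"]))
    x,y=c[0]/-c[2],-c[1]/-c[2]; s=1+k*(x*x+y*y)
    return K[0,0]*x*s+K[0,2],K[1,1]*y*s+K[1,2]
def tri(c1,p1,c2,p2):
    a,d=ray(c1,*p1);b,e=ray(c2,*p2)
    A=np.stack([d,-e],1);s=np.linalg.lstsq(A,b-a,rcond=None)[0]
    return (a+d*s[0]+b+e*s[1])/2, np.linalg.norm(a+d*s[0]-b-e*s[1])
def save(cam,name): cv2.imwrite("pics/"+name,cv2.cvtColor(cam["img"],cv2.COLOR_RGB2BGR))
def dump(cams,fn):
    import pickle; pickle.dump(cams,open(fn,"wb"))
E
python3 - <<'E'
from h import *
from bench import ctrl
C={}
for n in ["scene","top","wrist"]:
    C[n]=ctrl.camera(n); save(C[n],n+"0.png"); print(n,C[n]["eye"],C[n]["orientation"],C[n]["k1"],C[n]["K"])
dump(C,"c0.pkl")
print(ctrl.get_obs())
E
```

```text
pics
scene [1.12521775 0.39854801 0.89443837] [0.41737929 0.15925101 0.31422369 0.83767363] -0.08166163494276607 [[347.40613386   0.         260.87901864]
 [  0.         347.40613386 191.00142738]
 [  0.           0.           1.        ]]
top [0.30409135 0.00257848 1.82998068] [-0.6960693  -0.05317151  0.05441277  0.71393247] -0.20698419659240289 [[481.3969254    0.         258.33389988]
 [  0.         481.3969254  185.81587095]
 [  0.           0.           1.        ]]
wrist [ 0.28395449 -0.50496674  0.37332844] [ 0.82354225 -0.11272736  0.07586941 -0.55073999] 0.02163812469322566 [[294.854718     0.         255.07141628]
 [  0.         294.854718   187.60829711]
 [  0.           0.           1.        ]]
{'time_s': 0.15, 'q': array([-1.38524334e+00,  1.81367783e-01,  1.60771991e+00,  1.69360755e-06,
        1.35379896e+00, -2.06294401e-01]), 'dq': array([-0.00026851, -0.00181873, -0.00085614, -0.00015736, -0.00181579,
       -0.00068214]), 'joint_efforts': array([ 1.31209461e-03, -4.45253992e+01, -3.51694608e+01, -2.09096725e-04,
        5.72769015e-03, -3.24768010e-06]), 'eef_pos': array([ 0.21953599, -0.53101502,  0.2306208 ]), 'eef_rot': array([-6.46953450e-04,  9.80868101e-01,  1.94672418e-01,  7.53647796e-06]), 'wrist_force': array([0.27953703, 1.67609044, 0.08779122]), 'torque': array([-0.04801362,  0.02230902, -0.01517852]), 'opening': 0.9977114170836743}
```

View pics/scene0.png

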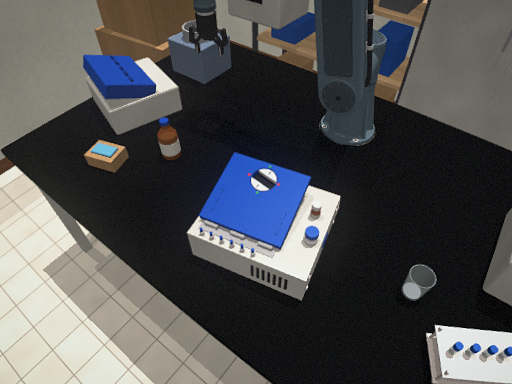

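View pics/top0.png

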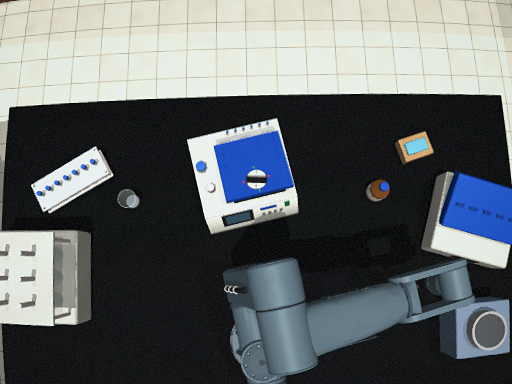

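View pics/wrist0.png

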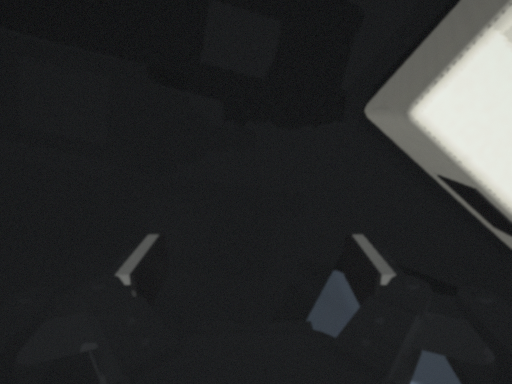

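```bash
python3 - <<'E'
import pickle,cv2
from h import *
C=pickle.load(open("c0.pkl","rb"))
i=cv2.cvtColor(C["top"]["img"],cv2.COLOR_RGB2BGR)[110:240,180:310]
cv2.imwrite("pics/topz.png",cv2.resize(i,None,fx=4.6,fy=4.6,interpolation=cv2.INTER_CUBIC))
i=cv2.cvtColor(C["scene"]["img"],cv2.COLOR_RGB2BGR)[145:305,180:350]
cv2.imwrite("pics/scz.png",cv2.resize(i,None,fx=3.6,fy=3.6,interpolation=cv2.INTER_CUBIC))
E
```

```text
(no output)
```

View pics/topz.png

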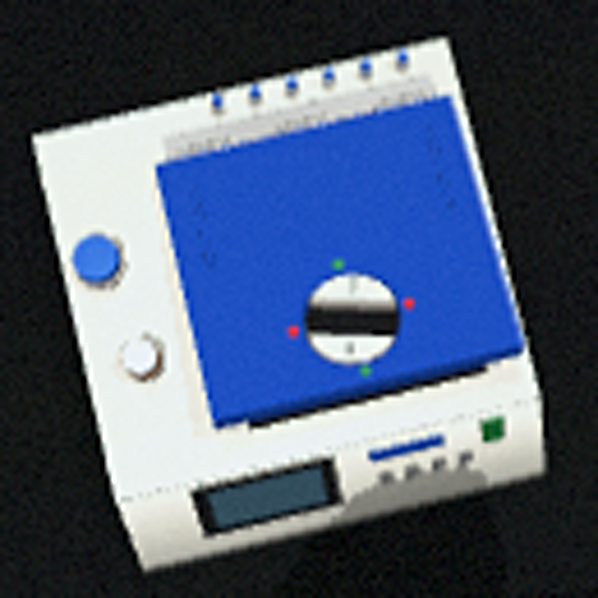

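View pics/scz.png

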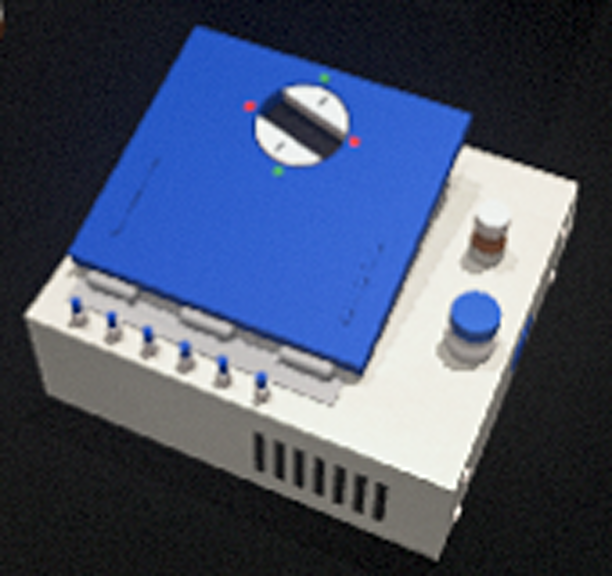

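```bash
cat > loc.py <<'E'
import pickle
from h import *
C=pickle.load(open("c0.pkl","rb"))
T,S=C["top"],C["scene"]
tz=lambda p:(p[0]/4.6-.4+180,p[1]/4.6-.4+110)
sz=lambda p:(p[0]/3.6-.36+180,p[1]/3.6-.36+145)
# case corners on z=.12: module coords (150,170),(150,-170),(-150,170),(-150,-170)
pix=[(33,133),(446,38),(115,500),(541,403)]
M=np.array([[.15,.17],[.15,-.17],[-.15,.17],[-.15,-.17]])
W=np.array([onz(T,*tz(p),.12)[:2] for p in pix]); 
def fit(M,W):
    a,b=M-M.mean(0),W-W.mean(0)
    th=np.arctan2((a[:,0]*b[:,1]-a[:,1]*b[:,0]).sum(),(a*b).sum())
    c,s=np.cos(th),np.sin(th);Rm=np.array([[c,-s],[s,c]])
    t=W.mean(0)-Rm@M.mean(0); return th,t,(M@Rm.T+t-W)*1000
th,t,res=fit(M,W); print("4pt",th,t,res.round(1))
th2,t2,r2=fit(M[:2],W[:2]);print("2pt",th2,t2,r2.round(1))
pairs={"rr":((409,303),(250,106)),"rl":((293,331),(354,142)),"gb":((338,264),(278,171)),"gf":((366,371),(324,77)),
"BL":((157,165),(360,374)),"BR":((451,97),(70,262)),"FR":((522,350),(198,27)),"FL":((213,425),(472,115)),
"cBL":((33,133),(462,490)),"cBR":((446,38),(24,317)),"cFL":((115,500),(577,184))}
c,s=np.cos(th),np.sin(th);Rm=np.array([[c,-s],[s,c]])
for k,(a,b) in pairs.items():
    P,e=tri(T,tz(a),S,sz(b)); m=Rm.T@(P[:2]-t)
    print(k,P.round(4),"err mm",round(e*1e3,1),"mod",m.round(4),round(P[2],4))
E
python3 loc.py
```

```text
4pt 0.20778193312956778 [0.63575578 0.0565029 ] [[-1.4 -0.8]
 [-0.8 -1.5]
 [-0.2  1. ]
 [ 2.4  1.3]]
2pt 0.2063415648823959 [0.63683228 0.05784772] [[-0.1  0.4]
 [ 0.1 -0.4]]
rr [ 0.5925 -0.0399  0.1816] err mm 0.1 mod [-0.0622 -0.0854] 0.1816
rl [0.5736 0.0479 0.1808] err mm 0.8 mod [-0.0626  0.0044] 0.1808
gb [0.6259 0.0133 0.1706] err mm 0.2 mod [-0.0185 -0.0403] 0.1706
gf [ 0.5399 -0.006   0.1926] err mm 0.1 mod [-0.1067 -0.0414] 0.1926
BL [0.7164 0.1547 0.1323] err mm 1.2 mod [0.0992 0.0795] 0.1323
BR [ 0.7667 -0.0793  0.1293] err mm 0.0 mod [ 0.1001 -0.1599] 0.1293
FR [ 0.5536 -0.1241  0.191 ] err mm 2.0 mod [-0.1177 -0.1598] 0.191
FL [0.5023 0.1092 0.1905] err mm 0.1 mod [-0.1197  0.0791] 0.1905
cBL [0.7466 0.2569 0.1242] err mm 6.4 mod [0.1498 0.1732] 0.1242
cBR [ 0.8195 -0.078   0.1176] err mm 1.2 mod [ 0.1521 -0.1695] 0.1176
cFL [0.4543 0.1905 0.1201] err mm 1.0 mod [-0.15    0.1685] 0.1201
```

Call:
apply_moves([
  {"translation":[0.0527,-0.0283,0],"angular":[0,0,0],"hand":0},
  {"translation":[0.0527,-0.0283,0],"angular":[0,0,0],"hand":0},
  {"translation":[0.0527,-0.0283,0],"angular":[0,0,0],"hand":0},
  {"translation":[0.0527,-0.0283,0],"angular":[0,0,0],"hand":0},
  {"translation":[0.0527,-0.0283,0],"angular":[0,0,0],"hand":0},
  {"translation":[0.0527,-0.0283,0],"angular":[0,0,0],"hand":0},
  {"translation":[0.0527,-0.0283,0],"angular":[0,0,0],"hand":0},
  {"translation":[0.0527,-0.0283,0],"angular":[0,0,0],"hand":0},
  {"translation":[0.0527,-0.0283,0],"angular":[0,0,0],"hand":0},
  {"translation":[0.0527,-0.0283,0],"angular":[0,0,0],"hand":0},
])

```text
time_s: 1.4
eef_pos: [0.5995, -0.0669, 0.2311]
eef_rot: [0.0, 0.981, 0.195, -0.0]
wrist_force: [0.9, -1.4, 0.6]
opening: 0.002
```

Call:
apply_moves([
  {"translation":[0,0,0],"angular":[0,0,-0.18],"hand":0},
  {"translation":[0,0,0],"angular":[0,0,-0.18],"hand":0},
  {"translation":[0,0,0],"angular":[0,0,-0.18],"hand":0},
  {"translation":[0,0,0],"angular":[0,0,-0.18],"hand":0},
  {"translation":[0,0,0],"angular":[0,0,-0.18],"hand":0},
  {"translation":[0,0,0],"angular":[0,0,-0.18],"hand":0},
  {"translation":[0,0,0],"angular":[0,0,-0.18],"hand":0},
  {"translation":[0,0,0],"angular":[0,0,-0.18],"hand":0},
  {"translation":[0,0,0],"angular":[0,0,-0.18],"hand":0},
  {"translation":[0,0,0],"angular":[0,0,-0.18],"hand":0},
])

```text
time_s: 2.65
eef_pos: [0.5983, -0.0686, 0.2309]
eef_rot: [-0.0, 0.455, 0.891, -0.0]
wrist_force: [-0.0, 0.4, 0.1]
opening: -0.0
```

Call:
apply_moves([
  {"translation":[0,0,0],"angular":[0,0,-0.18],"hand":0},
  {"translation":[0,0,0],"angular":[0,0,-0.18],"hand":0},
  {"translation":[0,0,0],"angular":[0,0,-0.18],"hand":0},
  {"translation":[0,0,0],"angular":[0,0,-0.18],"hand":0},
  {"translation":[0,0,0],"angular":[0,0,-0.17],"hand":0},
  {"translation":[0,0,0],"angular":[0,0,0],"hand":0},
])

```text
time_s: 3.4
eef_pos: [0.5984, -0.0686, 0.2309]
eef_rot: [-0.0, 0.031, 1.0, 0.0]
wrist_force: [0.5, -0.5, 0.4]
opening: 0.002
```

```bash
python3 - <<'E'
from h import *
from bench import ctrl
C={}
for n in ["scene","wrist"]:
    C[n]=ctrl.camera(n); save(C[n],n+"1.png")
dump(C,"c1.pkl"); o=ctrl.get_obs()
print(o["eef_pos"],rot(o["eef_rot"]).as_matrix().round(3),o["q"],o["wrist_force"],o["time_s"])
E
```

```text
[ 0.59843935 -0.06858543  0.23104408] [[-0.998  0.063 -0.   ]
 [ 0.063  0.998  0.   ]
 [ 0.     0.    -1.   ]] [-3.10955155e-01  2.41388325e-01  1.53544912e+00  2.29735190e-05
  1.36523605e+00 -1.81843096e+00] [ 0.92320695 -0.0545374  -0.30252506] 3.5
```

View pics/wrist1.png

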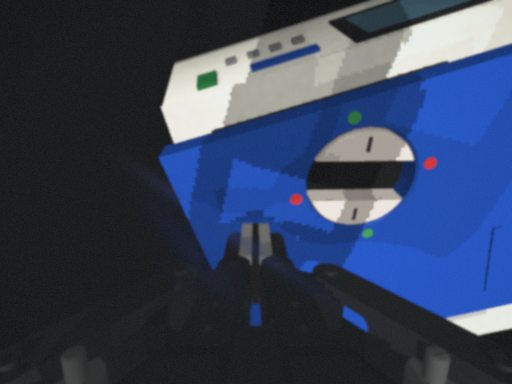

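View pics/scene1.png

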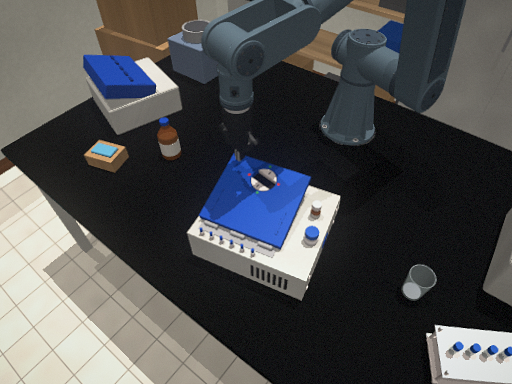

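Call:
apply_moves([
  {"translation":[0,0,0.022],"angular":[0,0,0],"hand":0},
  {"translation":[0,0,0.018],"angular":[0,0,0],"hand":0},
  {"translation":[0,0,0.008],"angular":[0,0,0],"hand":0},
  {"translation":[0.0005,0,0.004],"angular":[0,0,0],"hand":0},
  {"translation":[0.001,0,0.004],"angular":[0,0,0],"hand":0},
  {"translation":[0.001,0,0.004],"angular":[0,0,0],"hand":0},
  {"translation":[0.001,0,0.004],"angular":[0,0,0],"hand":0},
  {"translation":[0.001,0,0.004],"angular":[0,0,0],"hand":0},
])

```text
time_s: 4.5
eef_pos: [0.5942, -0.0684, 0.1632]
eef_rot: [0.0, 0.03, 1.0, -0.0]
wrist_force: [0.2, -0.9, -0.7]
opening: -0.001
```

Call:
apply_moves([
  {"translation":[0.001,0,0.004],"angular":[0,0,0],"hand":0},
  {"translation":[0.001,0,0.004],"angular":[0,0,0],"hand":0},
  {"translation":[0.0005,0,0.003],"angular":[0,0,0],"hand":0},
  {"translation":[0,0,0.003],"angular":[0,0,0],"hand":0},
])

```text
time_s: 5.0
eef_pos: [0.5914, -0.0682, 0.1491]
eef_rot: [-0.0, 0.03, 1.0, 0.0]
wrist_force: [-0.2, -0.1, -0.2]
opening: -0.004
```

Call:
apply_moves([
  {"translation":[0,0,0.002],"angular":[0,0,0],"hand":0},
  {"translation":[0,0,0.002],"angular":[0,0,0],"hand":0},
  {"translation":[0,0,0],"angular":[0,0,0],"hand":0},
])

```text
time_s: 5.38
eef_pos: [0.5915, -0.0682, 0.1454]
eef_rot: [-0.0, 0.03, 1.0, -0.0]
wrist_force: [-2.1, 0.0, 3.7]
opening: -0.002
```

```bash
python3 - <<'E'
from h import *
from bench import ctrl
C={}
for n in ["scene","wrist"]:
    C[n]=ctrl.camera(n); save(C[n],n+"2.png")
dump(C,"c2.pkl"); o=ctrl.get_obs()
print(o["eef_pos"],o["wrist_force"],o["time_s"])
E
```

```text
[ 0.5916114  -0.06825785  0.14547843] [-1.64672115  0.47250378  3.55531865] 5.475
```

View pics/wrist2.png

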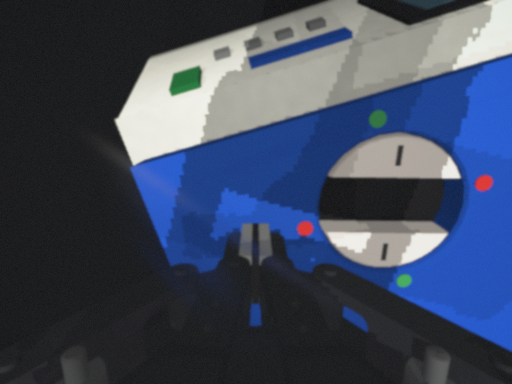

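View pics/scene2.png

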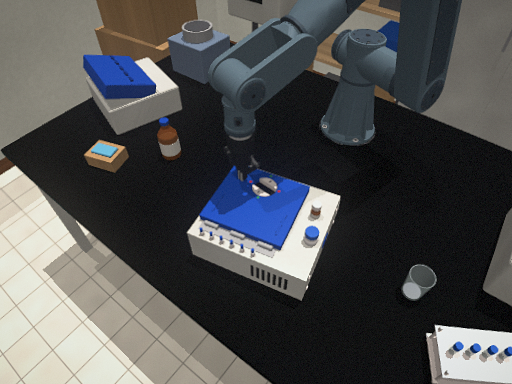

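```bash
python3 - <<'E'
import pickle
from h import *
C=pickle.load(open("c2.pkl","rb"));W=C["wrist"]
im=W["img"].astype(int)
r,g,b=im[...,0],im[...,1],im[...,2]
out={}
for nm,m in {"red":(r>150)&(g<90)&(b<120),"green":(g>90)&(r<80)&(b<110)}.items():
    n,l,st,ce=cv2.connectedComponentsWithStats(m.astype(np.uint8))
    for i in range(1,n):
        if st[i,4]>40:
            p=onz(W,*ce[i],.1455); print(nm,ce[i].round(1),st[i,4],p.round(4))
e=np.array([onz(W,u,v,.1295) for u,v in [(330,219),(435,221)]])
f=np.array([onz(W,u,v,.1445) for u,v in [(335,178),(455,179.5)]])
for s in (e,f):
    d=s[1]-s[0]; print("slot head",np.arctan2(d[1],d[0]))
for u,v in [(330,219),(435,221),(335,178),(455,179.5)]: print(onz(W,u,v,.1445).round(4))
print(rot(ctrl.get_obs()["eef_rot"]).as_matrix()[:2,1]) if 0 else None
E
```

```text
red [483.3 182.4] 196 [0.5687 0.0461 0.1455]
red [304.7 228. ] 160 [ 0.5881 -0.042   0.1455]
green [185.2  80.7] 534 [ 0.5123 -0.0953  0.1455]
green [377.5 118.5] 243 [ 0.5345 -0.0071  0.1455]
green [403.3 280. ] 109 [0.6219 0.0112 0.1455]
slot head 1.4929531828525773
slot head 1.4975990051501626
[ 0.5843 -0.0286  0.1445]
[0.5885 0.0255 0.1445]
[ 0.5624 -0.0263  0.1445]
[0.5667 0.033  0.1445]
```

Call:
apply_moves([
  {"translation":[0,0,-0.02],"angular":[0,0,0],"hand":0},
  {"translation":[0,0,-0.025],"angular":[0,0,0],"hand":0.03},
  {"translation":[0.0095,0.035,0],"angular":[0,0,0],"hand":0.03},
  {"translation":[0.0094,0.0347,0],"angular":[0,0,0],"hand":0.03},
  {"translation":[0,0,0],"angular":[0,0,0],"hand":0.03},
  {"translation":[0,0,0],"angular":[0,0,0],"hand":0.03},
])

```text
time_s: 6.22
eef_pos: [0.5776, 0.0021, 0.1913]
eef_rot: [0.001, 0.03, 1.0, -0.0]
wrist_force: [-0.3, -0.4, 0.7]
opening: 0.355
```

```bash
python3 - <<'E'
from h import *
from bench import ctrl
C={}
for n in ["scene","wrist"]:
    C[n]=ctrl.camera(n); save(C[n],n+"3.png")
dump(C,"c3.pkl"); o=ctrl.get_obs()
i=cv2.cvtColor(C["scene"]["img"],cv2.COLOR_RGB2BGR)[120:280,180:350]
cv2.imwrite("pics/scz3.png",cv2.resize(i,None,fx=3.6,fy=3.6,interpolation=cv2.INTER_CUBIC))
print(o["eef_pos"],o["wrist_force"],o["time_s"],o["opening"])
E
```

```text
[0.57741721 0.00158285 0.19078743] [ 0.03005427 -0.18726296  0.20884956] 6.325 0.35319086073007805
```

View pics/wrist3.png

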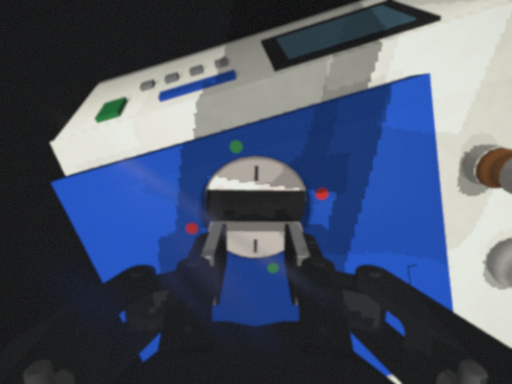

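View pics/scz3.png

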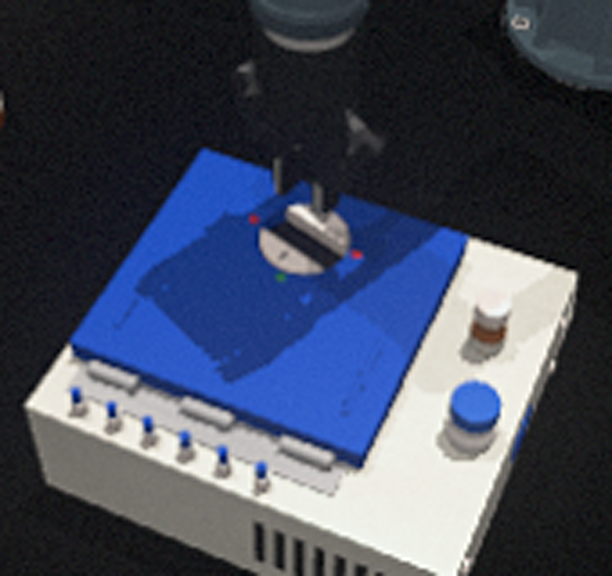

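```bash
python3 - <<'E'
import pickle
from h import *
C=pickle.load(open("c3.pkl","rb"));W=C["wrist"]
im=W["img"].astype(int)
r,g,b=im[...,0],im[...,1],im[...,2]
for nm,m in {"red":(r>130)&(g<90)&(b<120),"green":(g>80)&(r<80)&(b<110)}.items():
    n,l,st,ce=cv2.connectedComponentsWithStats(m.astype(np.uint8))
    for i in range(1,n):
        if st[i,4]>40: print(nm,ce[i].round(1),onz(W,*ce[i],.15).round(4))
col=im[150:270,230].sum(1); print(col)
print("tcp proj",proj(W,[.5774,.0021,.191]))
for v in (190,220): print(onz(W,255,v,.148),onz(W,255,v,.134))
print("scene proj", [np.round(proj(C["scene"],p),1) for p in ([.5774,.0021,.191],[.5774,.0021,.15])])
E
```

```text
red [321.6 194.6] [0.5695 0.0457 0.15  ]
red [191.3 227.8] [ 0.5876 -0.0417  0.15  ]
green [109.8 109.9] [ 0.5087 -0.0813  0.15  ]
green [235.6 146.1] [ 0.5347 -0.0077  0.15  ]
green [272.6 267.4] [0.6208 0.0115 0.15  ]
[225 212 210 207 208 207 216 212 213 210 209 241 297 359 409 458 487 498
 500 504 502 504 502 503 500 504 504 501 504 521 589 663 689 692 695 692
 693 681 633 482 295 153 106  88 106 102 103 110  91 107 105 103 104  99
 102 107 112 113 103 104  96 102  93  79  92 100 103  95  91  94 153 226
 295 326 333 336 335 332 334 340 375 435 485 498 506 504 508 508 516 520
 525 532 529 539 540 542 544 545 542 530 490 397 288 224 202 210 224 232
 232 232 237 233 231 235 240 234 232 237 242 235]
tcp proj (np.float64(255.5106582419109), np.float64(236.49342143151878))
[0.56436433 0.00255627 0.148     ] [0.56842309 0.00229257 0.134     ]
[0.58542164 0.00128797 0.148     ] [0.5910673  0.00092869 0.134     ]
scene proj [array([264.1, 175.2]), array([264., 185.])]
```

Call:
apply_moves([
  {"translation":[-0.0005,0,0.02],"angular":[0,0,0],"hand":0.03},
  {"translation":[0,0,0.015],"angular":[0,0,0],"hand":0.03},
  {"translation":[0,0,0.007],"angular":[0,0,0],"hand":0.03},
  {"translation":[0,0,0.005],"angular":[0,0,0],"hand":0.03},
  {"translation":[0,0,0.003],"angular":[0,0,0],"hand":0.03},
  {"translation":[0,0,0],"angular":[0,0,0],"hand":0.03},
])

```text
time_s: 7.08
eef_pos: [0.5775, 0.0025, 0.1404]
eef_rot: [0.0, 0.03, 1.0, -0.0]
wrist_force: [-0.2, 0.2, 0.2]
opening: 0.352
```

Call:
apply_moves([
  {"translation":[0,0,0.003],"angular":[0,0,0],"hand":0.03},
  {"translation":[0,0,0.003],"angular":[0,0,0],"hand":0.03},
  {"translation":[0,0,0],"angular":[0,0,0],"hand":0.03},
])

```text
time_s: 7.45
eef_pos: [0.5772, 0.0025, 0.134]
eef_rot: [-0.0, 0.03, 1.0, 0.0]
wrist_force: [0.2, 0.7, 0.3]
opening: 0.35
```

```bash
python3 - <<'E'
from h import *
from bench import ctrl
C={}
for n in ["scene","wrist"]:
    C[n]=ctrl.camera(n); save(C[n],n+"4.png")
o=ctrl.get_obs()
print(o["eef_pos"],o["wrist_force"],o["time_s"],o["opening"])
E
```

```text
[0.57738354 0.00245059 0.13426758] [ 1.08923937 -0.02283588  0.19919323] 7.55 0.3544281447051663
```

View pics/wrist4.png

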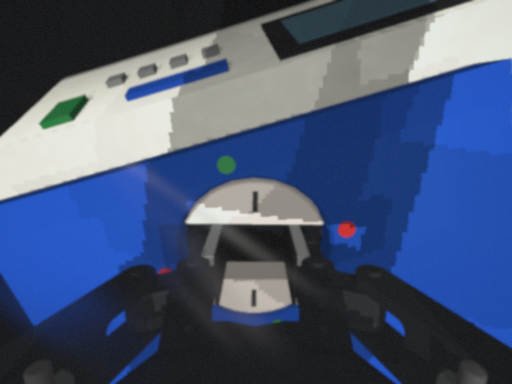

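The fingers are inside the slot: the pads at columns 210 and 300 straddle its dark floor, with white lugs on both sides. I'll press on until the force shows the floor.

Call:
apply_moves([
  {"translation":[0,0,0.003],"angular":[0,0,0],"hand":0.03},
  {"translation":[0,0,0.002],"angular":[0,0,0],"hand":0.03},
  {"translation":[0,0,0],"angular":[0,0,0],"hand":0.03},
])

```text
time_s: 7.92
eef_pos: [0.5777, 0.0024, 0.1295]
eef_rot: [0.0, 0.03, 1.0, -0.0]
wrist_force: [-0.1, 0.2, 2.6]
opening: 0.354
```

Call:
apply_moves([
  {"translation":[0,0,0.002],"angular":[0,0,0],"hand":0.03},
  {"translation":[0,0,0.001],"angular":[0,0,0],"hand":0.03},
  {"translation":[0,0,0],"angular":[0,0,0],"hand":0.03},
])

```text
time_s: 8.3
eef_pos: [0.5778, 0.0024, 0.127]
eef_rot: [0.001, 0.03, 1.0, -0.0]
wrist_force: [-0.6, -0.4, 6.7]
opening: 0.351
```

Call:
apply_moves([
  {"translation":[0,0,0.002],"angular":[0,0,0],"hand":0.03},
  {"translation":[0,0,0.001],"angular":[0,0,0],"hand":0.03},
  {"translation":[0,0,0],"angular":[0,0,0],"hand":0.03},
])

```text
time_s: 8.68
eef_pos: [0.5779, 0.0024, 0.1254]
eef_rot: [0.001, 0.03, 1.0, -0.0]
wrist_force: [-5.4, 0.4, 14.9]
opening: 0.352
```

Call:
apply_moves([
  {"translation":[0,0,0.001],"angular":[0,0,0],"hand":0.03},
  {"translation":[0,0,0.001],"angular":[0,0,0],"hand":0.03},
  {"translation":[0,0,0],"angular":[0,0,0],"hand":0.03},
])

```text
time_s: 9.05
eef_pos: [0.578, 0.0024, 0.1251]
eef_rot: [0.001, 0.03, 1.0, -0.0]
wrist_force: [-11.1, 0.8, 27.7]
opening: 0.351
```

Call:
apply_moves([
  {"translation":[0,0,-0.001],"angular":[0,0,0.06],"hand":0.03},
  {"translation":[0,0,0],"angular":[0,0,0.08],"hand":0.03},
  {"translation":[0,0,0],"angular":[0,0,0.08],"hand":0.03},
  {"translation":[0,0,0],"angular":[0,0,0.08],"hand":0.03},
  {"translation":[0,0,0],"angular":[0,0,0],"hand":0.03},
])

```text
time_s: 9.68
eef_pos: [0.5781, 0.0021, 0.1253]
eef_rot: [0.001, 0.179, 0.984, -0.0]
wrist_force: [-8.0, 0.6, 21.1]
opening: 0.353
```

```bash
cat > st.py <<'E'
from h import *
from bench import ctrl
import sys
o=ctrl.get_obs()
m=rot(o["eef_rot"]).as_matrix()
print(o["eef_pos"].round(4),o["wrist_force"].round(1),o["torque"].round(2),"head",np.arctan2(m[1,1],m[0,1]).round(3),"tz",m[:,2].round(3),o["q"].round(2),o["time_s"],o["opening"])
if len(sys.argv)>1:
    c=ctrl.camera(sys.argv[1]);save(c,sys.argv[2]); dump({sys.argv[1]:c},sys.argv[2]+".pkl")
E
python3 st.py wrist wrist5.png
```

```text
[0.5781 0.0021 0.1253] [-8.   0.6 21.1] [ 0.02  1.34 -0.13] head 1.21 tz [ 0.002 -0.001 -1.   ] [-0.2   0.3   1.69 -0.    1.15 -1.41] 9.675 0.35343838011560297
```

View pics/wrist5.png

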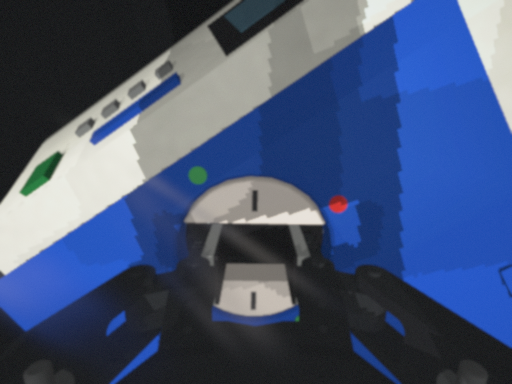

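Call:
apply_moves([
  {"translation":[0,0,0],"angular":[0,0,0.08],"hand":0.03},
  {"translation":[0,0,0],"angular":[0,0,0.08],"hand":0.03},
  {"translation":[0,0,0],"angular":[0,0,0.08],"hand":0.03},
  {"translation":[0,0,0],"angular":[0,0,0.08],"hand":0.03},
  {"translation":[0,0,0],"angular":[0,0,0.08],"hand":0.03},
])

```text
time_s: 10.35
eef_pos: [0.5781, 0.0016, 0.1253]
eef_rot: [0.001, 0.372, 0.928, -0.001]
wrist_force: [-8.2, -1.1, 20.4]
opening: 0.35
```

```bash
python3 st.py
```

```text
[0.5781 0.0016 0.1253] [-8.2 -1.1 20.4] [-0.29  1.42  0.11] head 0.809 tz [ 0.002 -0.002 -1.   ] [-0.2   0.3   1.69 -0.    1.15 -1.01] 10.35 0.34956863849389236
```

Call:
apply_moves([
  {"translation":[0,0,0],"angular":[0,0,0.08],"hand":0.03},
  {"translation":[0,0,0],"angular":[0,0,0.08],"hand":0.03},
  {"translation":[0,0,0],"angular":[0,0,0.08],"hand":0.03},
  {"translation":[0,0,0],"angular":[0,0,0.08],"hand":0.03},
  {"translation":[0,0,0],"angular":[0,0,0.08],"hand":0.03},
  {"translation":[0,0,0],"angular":[0,0,0.08],"hand":0.03},
])

```text
time_s: 11.1
eef_pos: [0.5778, 0.0012, 0.1252]
eef_rot: [0.001, 0.582, 0.813, -0.001]
wrist_force: [-8.8, -4.5, 19.9]
opening: 0.351
```

```bash
python3 st.py wrist wrist6.png
```

```text
[0.5778 0.0012 0.1252] [-8.8 -4.5 19.9] [-0.59  1.54  0.12] head 0.329 tz [ 0.001 -0.003 -1.   ] [-0.2   0.3   1.69 -0.    1.15 -0.53] 11.1 0.35103418755628596
```

View pics/wrist6.png

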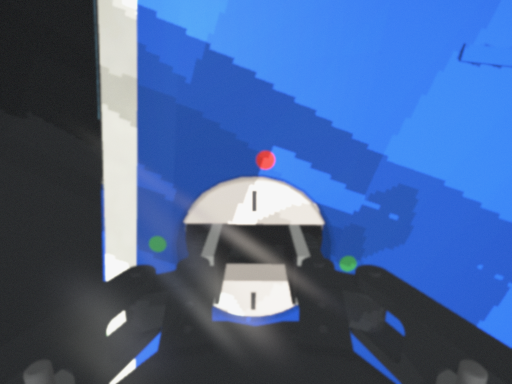

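Call:
apply_moves([
  {"translation":[0,0,0],"angular":[0,0,0.06],"hand":0.03},
  {"translation":[0,0,0],"angular":[0,0,0.06],"hand":0.03},
  {"translation":[0,0,0],"angular":[0,0,0.05],"hand":0.03},
  {"translation":[0,0,0],"angular":[0,0,0.05],"hand":0.03},
])

```text
time_s: 11.65
eef_pos: [0.5789, 0.0014, 0.1253]
eef_rot: [0.002, 0.667, 0.745, 0.0]
wrist_force: [-3.4, -1.7, 17.6]
opening: 0.35
```

```bash
python3 st.py wrist wrist7.png
```

```text
[0.5789 0.0014 0.1253] [-3.4 -1.7 17.6] [-0.29  0.71  0.18] head 0.11 tz [ 0.004 -0.002 -1.   ] [-0.2   0.3   1.69 -0.    1.15 -0.31] 11.65 0.34970632662495865
```

View pics/wrist7.png

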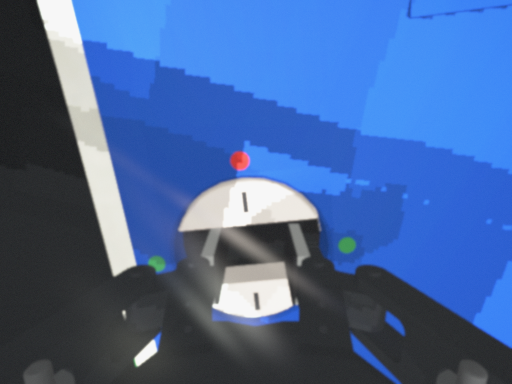

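Call:
apply_moves([
  {"translation":[0,0,0],"angular":[0,0,0.05],"hand":0.03},
  {"translation":[0,0,0],"angular":[0,0,0.05],"hand":0.03},
  {"translation":[0,0,0],"angular":[0,0,0],"hand":0.03},
])

```text
time_s: 12.08
eef_pos: [0.5796, 0.0021, 0.1254]
eef_rot: [0.002, 0.703, 0.711, 0.002]
wrist_force: [-0.9, 0.1, 16.2]
opening: 0.352
```

```bash
python3 st.py wrist wrist8.png; python3 - <<'E'
import pickle
from h import *
W=pickle.load(open("wrist8.png.pkl","rb"))["wrist"]
im=W["img"].astype(int); r,g,b=im[...,0],im[...,1],im[...,2]
for nm,m in {"red":(r>130)&(g<90)&(b<120),"green":(g>80)&(r<80)&(b<110)}.items():
    n,l,st,ce=cv2.connectedComponentsWithStats(m.astype(np.uint8))
    for i in range(1,n):
        if st[i,4]>40: print(nm,ce[i].round(1),onz(W,*ce[i],.142).round(4))
E
```

```text
[0.5796 0.0021 0.1254] [-0.9  0.1 16.2] [0.1  0.37 0.2 ] head 0.011 tz [ 0.005 -0.001 -1.   ] [-0.2   0.3   1.69  0.    1.15 -0.21] 12.075 0.3519998868166065
red [224.8 163.6] [0.5673 0.0458 0.142 ]
green [343.9 237.7] [0.6222 0.0112 0.142 ]
```

View pics/wrist8.png

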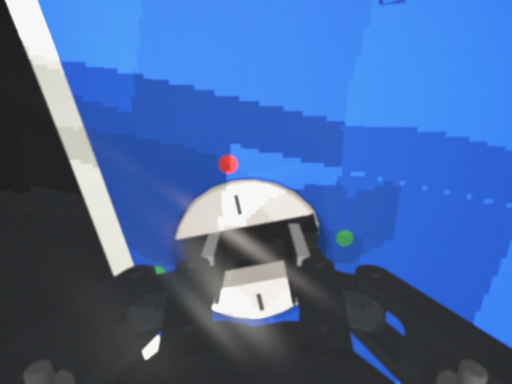

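```bash
python3 - <<'E'
import pickle
from h import *
W=pickle.load(open("wrist8.png.pkl","rb"))["wrist"]
im=W["img"].astype(int).sum(2)
pts=[]
for u in list(range(190,205,3))+list(range(225,285,4))+[305,310]:
    c=im[195:245,u]; k=np.argmin(np.diff(c.astype(float))[5:])+5; pts.append((u,195+k+.5))
print(pts)
P=np.array([onz(W,u,v,.142)[:2] for u,v in pts]); 
vx,vy,_,_=cv2.fitLine(P.astype(np.float32),cv2.DIST_HUBER,0,.001,.001).ravel(); print(np.arctan2(vy,vx))
E
```

```text
[(190, np.float64(236.5)), (193, np.float64(236.5)), (196, np.float64(235.5)), (199, np.float64(235.5)), (202, np.float64(234.5)), (225, np.float64(229.5)), (229, np.float64(228.5)), (233, np.float64(228.5)), (237, np.float64(227.5)), (241, np.float64(226.5)), (245, np.float64(226.5)), (249, np.float64(225.5)), (253, np.float64(225.5)), (257, np.float64(224.5)), (261, np.float64(223.5)), (265, np.float64(222.5)), (269, np.float64(222.5)), (273, np.float64(221.5)), (277, np.float64(220.5)), (281, np.float64(219.5)), (305, np.float64(215.5)), (310, np.float64(214.5))]
0.20399195
```

Call:
apply_moves([
  {"translation":[0,0,0],"angular":[0,0,0.05],"hand":0.03},
  {"translation":[0,0,0],"angular":[0,0,0.04],"hand":0.03},
  {"translation":[0,0,0],"angular":[0,0,0],"hand":0.03},
])

```text
time_s: 12.5
eef_pos: [0.58, 0.0024, 0.1254]
eef_rot: [0.003, 0.733, 0.68, 0.002]
wrist_force: [0.7, 1.5, 14.9]
opening: 0.352
```

```bash
python3 st.py
```

```text
[0.58   0.0024 0.1254] [ 0.7  1.5 14.9] [0.24 0.13 1.78] head -0.075 tz [ 0.006 -0.002 -1.   ] [-0.2   0.3   1.69 -0.    1.15 -0.12] 12.5 0.3515764075809713
```

Call:
apply_moves([
  {"translation":[0,0,-0.002],"angular":[0,0,0],"hand":0.03},
  {"translation":[0,0,-0.001],"angular":[0,0,-0.06],"hand":0.03},
  {"translation":[0,0,-0.001],"angular":[0,0,-0.05],"hand":0.03},
  {"translation":[0,0,-0.002],"angular":[0,0,-0.05],"hand":0.03},
  {"translation":[0,0,0],"angular":[0,0,0],"hand":0.03},
])

```text
time_s: 13.12
eef_pos: [0.5771, 0.0025, 0.1279]
eef_rot: [-0.0, 0.678, 0.735, -0.0]
wrist_force: [-0.5, 0.4, 0.3]
opening: 0.352
```

```bash
python3 st.py wrist wrist9.png
```

```text
[0.5771 0.0025 0.1279] [-0.5  0.4  0.3] [0.04 0.01 0.02] head 0.081 tz [-0.001  0.    -1.   ] [-0.2   0.3   1.69  0.    1.16 -0.28] 13.125 0.3515101585923963
```

View pics/wrist9.png

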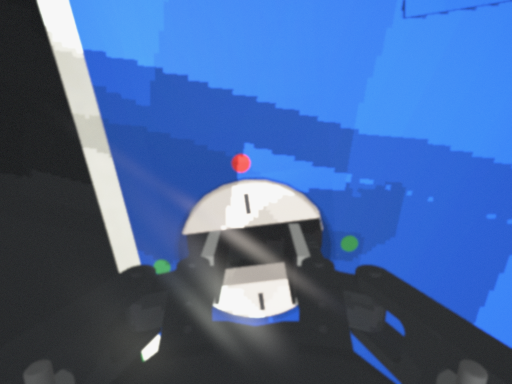

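Call:
apply_moves([
  {"translation":[0,0,-0.005],"angular":[0,0,0.0],"hand":0.03},
  {"translation":[0,0,-0.01],"angular":[0,0,0],"hand":0.03},
  {"translation":[0,0,-0.03],"angular":[0,0,0],"hand":0.03},
  {"translation":[0,0,-0.04],"angular":[0,0,0],"hand":0.03},
  {"translation":[0,0,-0.03],"angular":[0,0,0],"hand":0.03},
  {"translation":[0,0,0],"angular":[0,0,0],"hand":0.03},
  {"translation":[0,0,0],"angular":[0,0,0],"hand":0.03},
])

```text
time_s: 14.05
eef_pos: [0.577, 0.0025, 0.2427]
eef_rot: [-0.0, 0.678, 0.735, -0.0]
wrist_force: [-0.2, 1.1, -0.4]
opening: 0.352
```

```bash
python3 st.py wrist wrist10.png; python3 st.py scene scene10.png; python3 - <<'E'
import pickle
from h import *
W=pickle.load(open("wrist10.png.pkl","rb"))["wrist"];S=pickle.load(open("scene10.png.pkl","rb"))["scene"]
i=cv2.cvtColor(S["img"],cv2.COLOR_RGB2BGR)[140:310,180:350]
cv2.imwrite("pics/scz10.png",cv2.resize(i,None,fx=3.5,fy=3.5,interpolation=cv2.INTER_CUBIC))
def dots(W):
  im=W["img"].astype(int); r,g,b=im[...,0],im[...,1],im[...,2]
  for nm,m in {"red":(r>130)&(g<100)&(b<130),"green":(g>80)&(r<90)&(b<120)}.items():
    n,l,st,ce=cv2.connectedComponentsWithStats(m.astype(np.uint8))
    for i in range(1,n):
        if st[i,4]>5: print(nm,ce[i].round(1),st[i,4],onz(W,*ce[i],.142).round(4))
dots(W);print();dots(S)
E
```

```text
[0.577  0.0025 0.2427] [-0.2  1.1 -0.4] [0.02 0.   0.04] head 0.081 tz [-0.001  0.    -1.   ] [-0.2   0.18  1.59  0.    1.38 -0.28] 14.05 0.35199497287091586
[0.5766 0.0026 0.242 ] [ 0.2  0.3 -0.4] [ 0.02 -0.03 -0.01] head 0.081 tz [-0.002  0.    -1.   ] [-0.2   0.18  1.59  0.    1.38 -0.28] 14.1 0.3515084879924659
red [247.8 136.1] 53 [0.5688 0.0457 0.142 ]
red [261.6 237.1] 48 [ 0.5879 -0.0431  0.142 ]
green [501.5 151. ] 6 [0.7764 0.0498 0.142 ]
green [307.4 182.1] 75 [0.6224 0.0111 0.142 ]
green [160.8 182.5] 13 [0.4979 0.0005 0.142 ]
green [202.9 195.9] 86 [ 0.5339 -0.0085  0.142 ]
green [163.6 198.1] 8 [ 0.5002 -0.0132  0.142 ]
green [167.5 216.5] 6 [ 0.5036 -0.03    0.142 ]
green [211.1 241.6] 273 [ 0.5427 -0.0512  0.142 ]
green [298.6 240.5] 285 [ 0.6214 -0.0436  0.142 ]
green [172.  232.5] 10 [ 0.5076 -0.045   0.142 ]
green [180.9 257.5] 12 [ 0.5159 -0.0693  0.142 ]
green [212.2 261.8] 12 [ 0.5447 -0.0713  0.142 ]
green [ 29.1 381. ] 36 [ 0.3639 -0.2215  0.142 ]

green [334.    1.3] 6 [-0.849  -0.5437  0.142 ]
green [345.3   0.5] 10 [-0.9063 -0.4987  0.142 ]
green [344.7   4
[... 423 characters left out ...]
]
green [295.2  40.2] 6 [-0.2711 -0.4415  0.142 ]
green [279.4  49.7] 22 [-0.1437 -0.4449  0.142 ]
green [372.5  45. ] 6 [-0.4637 -0.1272  0.142 ]
green [387.8  61.2] 307 [-0.3606 -0.0068  0.142 ]
green [83.  62.5] 6 [ 0.4651 -1.0895  0.142 ]
green [125.  98.] 9 [ 0.531  -0.6982  0.142 ]
green [326.1 127.4] 67 [0.2253 0.0086 0.142 ]
green [373.  128.4] 8 [0.1287 0.1414 0.142 ]
green [340.  135.5] 11 [0.2344 0.0678 0.142 ]
green [257.7 197. ] 7 [0.6192 0.0112 0.142 ]
green [505.6 229.9] 74 [0.3032 0.6262 0.142 ]
green [499.1 263.7] 234 [0.4263 0.635  0.142 ]
green [261.  274.5] 8 [0.8076 0.1644 0.142 ]
green [408.2 279. ] 20 [0.6065 0.4558 0.142 ]
green [422.9 290.8] 28 [0.615  0.4967 0.142 ]
```

View pics/wrist10.png

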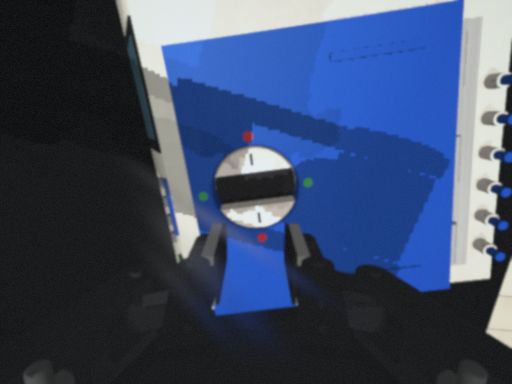

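View pics/scz10.png

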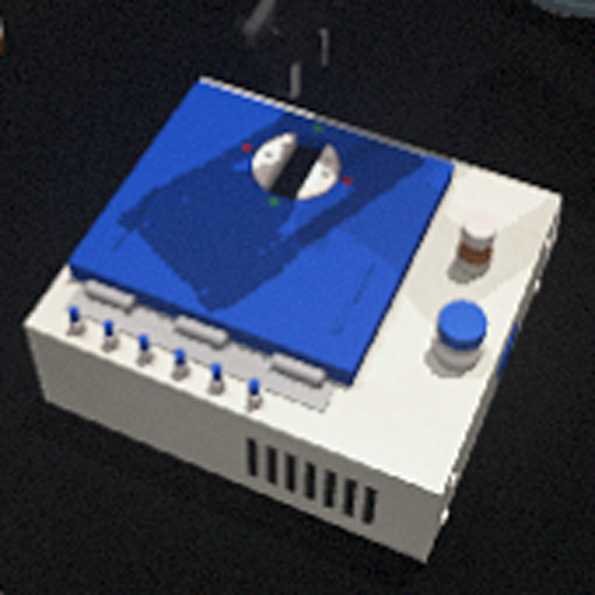

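```bash
python3 - <<'E'
import pickle
from h import *
from bench import ctrl
W=pickle.load(open("wrist10.png.pkl","rb"))["wrist"];S=pickle.load(open("scene10.png.pkl","rb"))["scene"]
f=lambda p:(p[0]/3.5-.36+180,p[1]/3.5-.36+140)
for w,s in [((247.8,136.1),(346,181)),((261.6,237.1),(247,149)),((307.4,182.1),(273,202)),((202.9,195.9),(319,128))]: print(tri(W,w,S,f(s)))
ctrl.hand_in()
E
```

```text
(array([0.56853552, 0.04663258, 0.14488758]), np.float64(0.0014807028903541348))
(array([ 0.58765085, -0.04155339,  0.14296834]), np.float64(0.0019123722832234166))
(array([0.62174768, 0.01214248, 0.14396736]), np.float64(0.0012519927349408792))
(array([ 0.53432515, -0.0058816 ,  0.14643897]), np.float64(0.002350036826510051))
the job is handed in; nothing more can be done
```

The cover is closed and its latch is turned to the locked stop. I handed the job in at about 14 s with the arm clear of everything.

**What I did:**
- I pushed the cover down with the shut fingertips at the plain spot until the seal pushed back with about 3.5 N.
- I set the fingers, opened 30 mm, in the slot and pressed the cover onto its hard stop. The push peaked at about 28 N, and I turned the latch at about 15–21 N.
- I turned the latch clockwise until it stopped. Turning a little further pushed the measured torque up to about 1.8 N m, which confirmed the stop.
- I eased the pressure, turned the fingers back slightly to free them, and lifted straight up.

**Last checks:**
- **Latch:** in both the wrist and scene pictures after lifting, the slot lines up with the green dots. At the stop I measured its direction as 0.204 rad, against about 0.208 expected when locked.
- **Cover:** it lies flat with nothing touching it. The four dots came out at 143–146 mm, against a nominal 142 mm. The wrist and scene sight-lines missed each other by 1–2 mm, so most of that is camera error. The dot nearest the front edge read highest, so a small residual opening is not fully ruled out. An unlocked cover would sit at 147–152 mm at the latch.
- **Loose objects:** the vial and jar look unmoved in the last picture. I did not inspect the bottle and beaker again at the end, but the arm never worked near them.

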